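Thread the abrasion tester's guide spindle

ROBOT

A 6-joint arm with a two-finger parallel gripper is mounted at the origin on the work surface. World frame = base frame: x ahead of the robot, y to its left, z up, the work surface at z = 0. Lengths are in m, angles in rad, forces in N, time in s.
With the tool pointing down it reaches from about 0.4 to 0.825 m from the base axis. Payload 7 kg.
Tool frame: the origin (TCP) lies midway between the tips of the shut fingers; the grasp point (between the pads) lies 19 mm behind it; z points along the fingers, y is the line along which they close (so a half turn about z gives the same grasp; the last joint's range is limited). The gripper opens to 88 mm and grips with 3 to 60 N. Pads are 19 mm wide; open, the fingers measure 130 mm over their backs; the gripper's body (78 mm by 193 mm) begins 47 mm behind the grasp point.
Start: joints at [-0.944, 0.359, 0.012, 0, -1.224, -0.288], TCP at [0.224, -0.637, 0.227] pointing down, gripper open.
Joint ranges: [-3.07, 3.07], [-1.43, 2.12], [-1.02, 1.25], [-3.03, 1.67], [-3.05, -0], [-3.03, 3.03]. Speed limits (rad/s): [2.39, 2.39, 3.01, 3.14, 3.14, 3.14].

INTERFACE

Orientations are given as [roll, pitch, yaw] about the fixed x, y, z axes, in that order (R = Rz(yaw) Ry(pitch) Rx(roll)).
In Python, from station import arm, grab_frame, camera_params, spot_in gives the robot as it stands.
- The arm moves only by the shell command python3 -m jog 'ROWS' [FORCE]. ROWS is JSON, a list that holds one entry, the list of rows, each a list of 7 numbers: the shift along the tool's x, y, z in mm, then the turn, a rotation vector about the tool's x, y, z in rad, then the finger opening in mm, from 0 to 87.6. In form: [[[x, y, z, wx, wy, wz, fingers], ...]]. A call has 1 to 20 rows; each row is the pose to reach, as a shift and turn from the pose commanded when the call began, along the tool's axes at that moment; what a row does not reach only later rows make up. A row lasts 1/8 s, in which the tool goes at most 62.5 mm and 10.7 degrees, less where a joint would pass 70% of its speed; a pose out of reach is approached as far as the arm can. A call with a gripper value outside its range is refused whole. The fingers move at their own pace and stop on an object; FORCE is the grip in N (left out, the last holds). Time passes only in rows, so rows that repeat a pose let the fingers close. It gives the time, the measured TCP pose, the force, the opening and the grip force at its end, in the units of the state.
- arm.get_state(): the state, without advancing time (a new reading comes with each control period).
- grab_frame(name): name is "side" or "top" or "wrist"; returns (picture, depth): 420x560x3 uint8, blue, green, red; 420x560 float32, m along the optical axis (not along the pixel's ray), 0 where there is no reading.
- camera_params(name): a dict with "mtx" (3x3 intrinsics, pixels), "R" (3x3) and "t" (3): a world point X has camera coordinates R X + t. Camera axes: x right, y down, z forward; pixel columns grow to the right and rows downward; lengths in m; the calibration is good to about 2 mm. A picture is of the moment at which its call begins: read the wrist's pose just before it. camera_params takes no time and is no camera call; for the wrist camera it gives the pose at the moment of the call.
- arm.job_done(): hands the job in; it is judged then, once.
Trained networks look in the newest picture that a camera, given by its name, has taken for a name from the list of things; names that differ only in an ending like _2 or _b are one class to them, and where a whole thing is asked for, a point or a joint stands for the part that bears it (a point fixed in the world has none). Each returns a list of dicts, best first, with "confidence" (0 to 1); they miss things now and then, are a little off and sometimes report something else, mostly with a low value. They report only what shows in the picture. A call takes as long as a camera call. They do not tell look-alikes from the thing itself.
- spot_in(query, camera): "uv" ([column, row] in pixels, amid what is visible of it).
The state is a dict: "t": time; "q": joint angles; "qd": joint speeds; "joint_efforts": joint torques, N m; "eef_pos": TCP position; "ee_rot": TCP orientation; "force": force on the tool from outside, world axes, zero at the start; "moment": the same for the moment, N m; "width": finger opening in m; "gripper_force": force on a finger pad.
Only numpy, scipy, OpenCV 4.12 (cv2) and the standard library are available. Lean on these libraries where they do the work, as an engineer would, in place of code of your own. Each camera call takes 0.05 s, during which the arm holds its last target. There are 200 camera calls.

TASK

Set up the small abrasion tester: swing its stiff guide arm fully home against the stop so that its bush stands over the bush in the fixed plate, then take the long, thick-headed spindle from the rack and thread it, tip first, down through the arm's bush and the plate's bush. Finish while still gripping it upright, at rest, with its tip clearly showing in the gap below the plate, about half-way down to the felt pad, which it must never touch. Leave the short spindle, the black cap and the loading weight where they are.

Things in the scene. Friction and masses are not known exactly. Their poses are not given: they have to be found in the camera images.
- tester: Fixed black abrasion tester, base 220 (x) x 250 (y) x 20 mm (y -95 to 155). Origin: on the bench, under its plate's bush; z up; yaw varies. Plate 70 x 170 (y) x 12 mm, underside 65, top 77 mm above the bench, on 20 mm pillars at y = -72 and 72 mm. Arm's pivot pillar at x = 0, y = 120 mm; square 12 mm steel stop post at x = 21, y = 75 mm, as high as the arm.
- felt: Round cream felt pad (90 mm across) on the tester's base, under the plate's bush. Origin at its holder's underside, 20 mm above the bench; the felt's top is 30 mm above the bench, so the gap between felt and plate underside is 35 mm.
- lower_bush (a point): Centre of the top mouth of the round through bore, 14.5 mm wide and 12 mm long, in the steel middle part (70 x 44 mm) of the tester's fixed plate; 77 mm above the bench.
- guide_arm (a joint): Guide arm's angle about its vertical pivot, rad. 0 = home against the stop: it points along the tester's -y and its bush is exactly above the plate's. Positive = swung away, clockwise seen from above, to the tester's -x side; range 0 to 1.5, starts 0.6 to 1.2. Stiff friction (about 0.7 N m, 4 N at the upright post), no spring: it stays where left.
- upper_bush (a point): Centre of the top mouth of the round through bore (14.5 mm wide, 12 mm long) in the guide arm's 44 mm square steel block, 120 mm from the pivot. The arm is a level black bar 30 mm wide and 12 mm thick, underside 115 mm and top 127 mm above the bench.
- swing_post (a point): Centre of the top of the aluminium post by which the arm is swung: 16 mm thick, 35 mm tall, upright on the arm's free end 175 mm from the pivot (55 mm beyond the bush); its top is 162 mm above the bench.
- rack: Fixed aluminium spindle rack, 170 (x) x 64 (y) x 125 mm high: a 12 mm top plate on four corner rods, over an open space and an 8 mm foot. Origin: centre of its underside; z up; yaw varies. Two through holes 14.5 mm wide at x = -40 and +40 mm; a spindle hangs in each by its shoulder. Which hole holds which varies.
- spindle: The long spindle, loose, 0.11 to 0.21 kg: steel shaft 12 mm thick and 105 mm long, its last 10 mm tapered to a 6 mm tip, under a cylindrical aluminium head 28 mm wide and 45 mm tall. Origin at the tip, z along the shaft to the head. Hanging in the rack its tip is 20 mm and the head's underside 125 mm above the bench.
- spindle_shoulder (a point): Centre of the underside of the long spindle's head, 105 mm above its tip.
- short_spindle: The short spindle, a bystander hanging in the other rack hole: shaft 12 x 60 mm, head 20 mm wide and 30 mm tall. Origin at its tip.
- cap: Loose black round cap on the bench, 60 mm wide, 22 mm tall; bystander. Origin at its underside.
- weight: Loose steel loading weight on the bench, 48 mm wide, 34 mm tall with its stem; bystander. Origin at its underside.
Mind the look-alikes: they are no part of the job. Leave any green look-alike of the spindle alone.

How it is judged:
On the way, in this order (a step that is already met when the one before it is completed fails the run):
1. the guide arm is swung home against its stop (value of joint guide_arm below 0.03 rad), for 0.2 s.
2. the spindle's tip has entered the arm's bush from above, the arm still home (z of spindle in the frame of upper_bush between -0.035 and -0.003 m and horizontal distance between spindle and upper_bush below 0.006 m and z of spindle_shoulder in the frame of upper_bush above 0.05 m and value of joint guide_arm below 0.03 rad), for 0.05 s.
At the end, for the whole second after the job is handed in: Guide arm within 0.03 rad of home; long spindle through both bushes, within 0.08 rad of upright, tip within 6 mm and head within 8 mm of the bush axes, tip 4 to 31 mm below the plate's underside (felt is at 35 mm), slower than 20 mm/s, gripped with over 2 N (value of joint guide_arm below 0.03 rad and horizontal distance between spindle and lower_bush below 0.006 m and horizontal distance between spindle_shoulder and upper_bush below 0.008 m and z of spindle in the frame of lower_bush between -0.043 and -0.016 m and angle between spindle's own z axis and vertical below 0.08 rad and linear speed of spindle below 0.02 m/s and contact force between spindle and the fingers above 2 N); the arm keeps its last pose, push and grip.
It fails at once if the spindle touches the felt pad (contact force between spindle and felt above 0.3 N).
It fails at once if the short spindle is moved more than 20 mm (distance of short_spindle from where it was at the start of the episode above 0.02 m).
It fails at once if the black cap is moved more than 20 mm (distance of cap from where it was at the start of the episode above 0.02 m).
It fails at once if the loading weight is moved more than 20 mm (distance of weight from where it was at the start of the episode above 0.02 m).
It also fails if it takes over 69 s, if anything falls off the work surface, if the arm or the gripper's body presses on something with over 40 N, if the wrist force passes 120 N, or if a joint passes its speed limit or range.

## Working session

There is one attempt and no reset: what is moved stays moved. The work goes in short steps, Python scripts to look and compute and a shell command to move; the robot and the scene stay as the last step left them, time stands still between calls to the robot, and variables do not carry over. Pictures are saved under pics/ and viewed, at most 10 in all, crops included, and the job is handed in when it is done.

```bash
mkdir -p pics; cat > h.py <<'E'
import numpy as np, cv2
from station import arm, grab_frame, camera_params, spot_in
def back(c,uv,d,P=None):
    P=P or camera_params(c); k=np.linalg.inv(np.array(P["mtx"]))@[uv[0],uv[1],1]
    return np.array(P["R"]).T@(k*d-np.array(P["t"]))
def atz(c,uv,z,P=None):
    P=P or camera_params(c); R=np.array(P["R"]);o=-R.T@np.array(P["t"])
    r=R.T@(np.linalg.inv(np.array(P["mtx"]))@[uv[0],uv[1],1]); return o+r*(z-o[2])/r[2]
E
python3 - <<'E'
from h import *
ims=[]
for c in ["top","side"]:
    im,d=grab_frame(c); cv2.imwrite(f"pics/{c}0.png",im); P=camera_params(c)
    print(c,"cam at",(-np.array(P["R"]).T@P["t"]).round(3))
    for n in ["tester","guide_arm","upper_bush","lower_bush","swing_post","rack","spindle","short_spindle","cap","weight"]:
        for r in spot_in(n,c)[:3]:
            u,v=r["uv"]; dd=d[int(v),int(u)]
            print(n,round(r["confidence"],2),np.round(r["uv"],1),back(c,(u,v),dd).round(3))
s=arm.get_state();print(s["eef_pos"],s["ee_rot"],s["t"],s["width"])
E
```

```text
top cam at [ 0.487 -0.023  1.067]
tester 0.64 [240.4 156.5] [0.635 0.085 0.077]
tester 0.3 [378.2 247.5] [ 0.441 -0.213  0.156]
guide_arm 0.68 [223.4 175.5] [0.586 0.115 0.128]
upper_bush 0.63 [230.1 174.3] [0.589 0.1   0.128]
lower_bush 0.57 [237.4 159.7] [0.628 0.091 0.078]
swing_post 0.89 [230.  179.3] [0.578 0.1   0.127]
rack 0.87 [371.  229.9] [ 0.477 -0.204  0.123]
rack 0.2 [229.  172.7] [0.592 0.103 0.127]
spindle 0.71 [419.  220.5] [ 0.499 -0.297  0.153]
spindle 0.49 [383.9 206.8] [ 0.525 -0.22   0.171]
short_spindle 0.69 [241. 263.] [0.389 0.083 0.02 ]
short_spindle 0.55 [377.3 245.7] [ 0.445 -0.211  0.158]
cap 0.87 [304.2 263.5] [ 0.392 -0.068  0.021]
cap 0.7 [257.3 169.9] [0.611 0.049 0.033]
weight 0.58 [239.4 264.4] [0.387 0.085 0.034]
side cam at [ 0.107 -0.425  0.511]
guide_arm 0.72 [260.6 173.6] [0.529 0.035 0.159]
upper_bush 0.65 [259.7 173.4] [0.527 0.036 0.16 ]
lower_bush 0.94 [282.8 203.4] [0.627 0.074 0.029]
swing_post 0.85 [259.5 170. ] [0.533 0.042 0.162]
swing_post 0.63 [381.6 249.4] [ 0.509 -0.231  0.15 ]
rack 0.76 [349.6 302.8] [ 0.424 -0.242  0.119]
spindle 0.89 [379.8 249.3] [ 0.507 -0.229  0.151]
spindle 0.58 [424.1 306.9] [ 0.487 -0.313  0.116]
short_spindle 0.65 [339.1 271.5] [ 0.107 -0.425  0.511]
cap 0.87 [247.4 303. ] [ 0.386 -0.079  0.022]
weight 0.88 [185.4 261.6] [0.373 0.078 0.02 ]
weight 0.59 [261.9 170.4] [0.536 0.039 0.161]
weight 0.55 [380.5 247.3] [ 0.508 -0.229  0.153]
[ 0.22433883 -0.63658955  0.22655429] [ 3.14155071e+00  2.35050634e-06 -2.80276907e+00] 1.1 0.08713714574092651
```

View pics/top0.png

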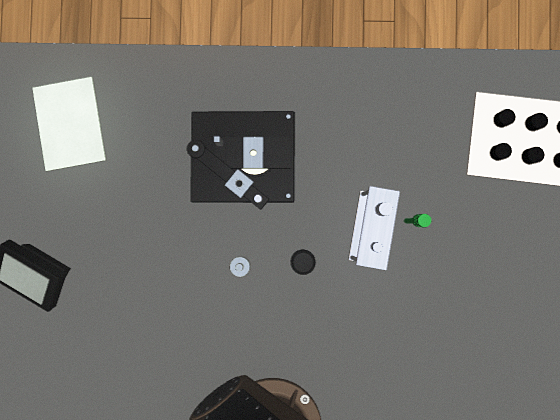

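View pics/side0.png

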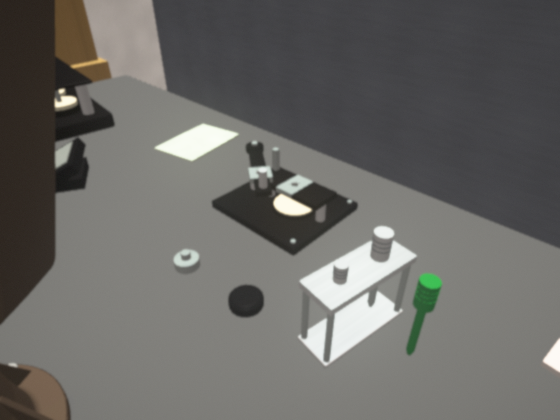

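The top view shows the plate's bush near (253,153), the arm's bush at (239,184), the swing post at (258,199) and the pivot at (195,148). The long spindle's head is at (384,209), the short one's at (377,246), and a green decoy stands at (424,220). Next I measure these more closely.

```bash
python3 - <<'E'
from h import *
im=cv2.imread("pics/top0.png")
a=cv2.resize(im[105:210,185:300],None,fx=5,fy=5,interpolation=cv2.INTER_CUBIC)
b=cv2.resize(im[180:275,345:400],None,fx=5,fy=5,interpolation=cv2.INTER_CUBIC)
H=max(a.shape[0],b.shape[0]); out=np.zeros((H,a.shape[1]+b.shape[1]+0,3),np.uint8)
out[:a.shape[0],:a.shape[1]]=a; out[:b.shape[0],a.shape[1]:]=b
cv2.imwrite("pics/crop1.png",cv2.resize(out,None,fx=.93,fy=.93)); print(out.shape)
for n,uv,z in [("pivot",(195,148),.127),("lb",(253,153),.077),("ub",(239,184),.127),("post",(258,199),.162),("stop",(217,140),.127),("spin",(384,209),.170),("short",(377,246),.155)]:
    print(n,atz("top",uv,z).round(4))
for n,uv,z in [("post",(263,170),.162),("spin",(383,233),.170),("short",(341,265),.155),("lb",(294,184),.077)]:
    print("side",n,atz("side",uv,z).round(4))
E
```

```text
(525, 850, 3)
pivot [0.6444 0.1783 0.127 ]
lb [0.644  0.0563 0.077 ]
ub [0.5684 0.0808 0.127 ]
post [0.5352 0.0367 0.162 ]
stop [0.6628 0.131  0.127 ]
spin [ 0.5203 -0.2209  0.17  ]
short [ 0.4442 -0.211   0.155 ]
side post [0.5372 0.0373 0.162 ]
side spin [ 0.5185 -0.2236  0.17  ]
side short [ 0.4396 -0.2123  0.155 ]
side lb [0.6451 0.0581 0.077 ]
```

View pics/crop1.png

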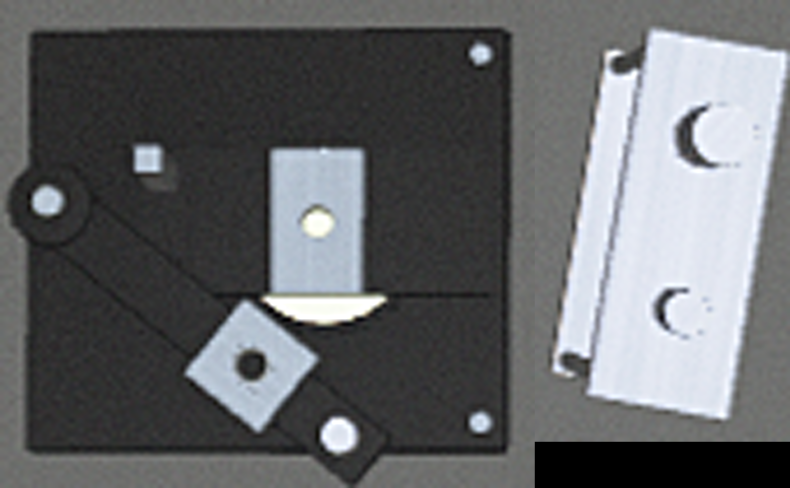

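Crop: plate bush (253.2,152.7), arm bush (239,183.5), post (258.1,198.5). The tester's yaw is about 0 and the arm's angle about 0.66; the top and side views agree to 2–3 mm. I'll write a shift helper and go above the post.

```bash
cat >> h.py <<'E'
from scipy.spatial.transform import Rotation as Ro
def shift(xyz,yaw,cmd=None):
    s=arm.get_state(); p,r=cmd or (s["eef_pos"],s["ee_rot"])
    R=Ro.from_euler("xyz",r); T=Ro.from_euler("xyz",[np.pi,0,yaw])
    print((R.inv().apply(np.array(xyz)-p)*1000).round(1),(R.inv()*T).as_rotvec().round(3))
E
python3 - <<'E'
from h import *
shift([.536,.037,.23],-2.23)
E
```

```text
[-517.8  531.7   -3.4] [ 0.     0.    -0.573]
```

```bash
python3 -m jog '[[[-60,60,-8,0,0,0,60],[-518,532,-8,0,0,-0.573,60],[-518,532,-8,0,0,-0.573,60],[-518,532,-8,0,0,-0.573,60],[-518,532,-8,0,0,-0.573,60],[-518,532,-8,0,0,-0.573,60],[-518,532,-8,0,0,-0.573,60],[-518,532,-8,0,0,-0.573,60],[-518,532,-8,0,0,-0.573,60],[-518,532,-8,0,0,-0.573,60],[-518,532,-8,0,0,-0.573,60],[-518,532,-8,0,0,-0.573,60],[-518,532,-8,0,0,-0.573,60],[-518,532,-8,0,0,-0.573,60],[-518,532,-8,0,0,-0.573,60],[-518,532,-8,0,0,-0.573,60],[-518,532,-8,0,0,-0.573,60]]]' 25
python3 - <<'E'
from h import *
s=arm.get_state();P=camera_params("wrist");im,d=grab_frame("wrist");cv2.imwrite("pics/w1.png",im)
for n,z in [("swing_post",.162),("upper_bush",.127),("lower_bush",.077)]:
    for r in spot_in(n,"wrist")[:2]: print(n,r["confidence"],r["uv"],atz("wrist",r["uv"],z,P).round(4))
print((-np.array(P["R"]).T@P["t"]).round(3),s["t"])
E
```

```text
t: 3.22
eef_pos: [0.536, 0.0367, 0.2348]
ee_rot: [-3.141, 0.0, -2.231]
force: [-0.3, 0.7, 0.7]
width: 0.0598
gripper_force: 0.0
swing_post 0.65 [281.9, 258.9] [0.5548 0.0642 0.162 ]
upper_bush 0.66 [280.0, 258.7] [0.5666 0.0769 0.127 ]
lower_bush 0.96 [245.4, 235.1] [0.5945 0.0505 0.077 ]
lower_bush 0.39 [409.7, 138.9] [0.3978 0.0714 0.077 ]
[ 0.485 -0.029  0.393] 3.225
```

View pics/w1.png

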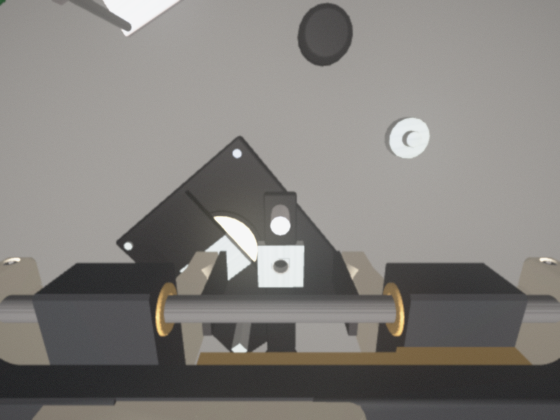

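The wrist view shows the post top at about (281,227) and the arm's bush at (281,266), between the open fingers, with the arm aligned to the tool.

```bash
python3 - <<'E'
from h import *
print(atz("wrist",(281,227),.162).round(4),atz("wrist",(281,266),.127).round(4))
p=np.array([.644,.178])
for a in [.66,.5,.33,.17,0,-.03]:
    q=p+.175*np.array([-np.sin(a),-np.cos(a)])
    if a==.66: q0=q; print(q0)
    R=Ro.from_euler("xyz",[np.pi,0,-2.231]); print(a,(R.inv().apply([*(q-q0),0])*1000).round(1))
E
```

```text
[0.5381 0.0417 0.162 ] [0.5706 0.0841 0.127 ]
[0.53670455 0.03975136]
0.66 [0. 0. 0.]
0.5 [ -2.2 -27.9  -0. ]
0.33 [ -9.5 -56.7  -0. ]
0.17 [-20.6 -82.4  -0. ]
0 [ -36.8 -107.3   -0. ]
-0.03 [ -40.1 -111.4   -0. ]
```

```bash
python3 -m jog '[[[-2,0,50,0,0,0,60],[-2,0,98,0,0,0,60],[-2,0,98,0,0,0,60],[-2,0,98,0,0,0,0],[-2,0,98,0,0,0,0],[-2,0,98,0,0,0,0],[-2,0,98,0,0,0,0],[-2,0,98,0,0,0,0]]]' 25
```

```text
t: 4.42
eef_pos: [0.5374, 0.0389, 0.1369]
ee_rot: [-3.141, 0.0, -2.23]
force: [1.7, -0.5, -0.8]
width: 0.016
gripper_force: 11.1
```

```bash
python3 -m jog '[[[-0.5,-14,0,0,0,-0.08,0],[-2.2,-27.9,0,0,0,-0.16,0],[-5,-42,0,0,0,-0.245,0],[-9.5,-56.7,0,0,0,-0.33,0],[-14.5,-70,0,0,0,-0.41,0],[-20.6,-82.4,0,0,0,-0.49,0],[-28,-95,0,0,0,-0.57,0],[-34,-103,0,0,0,-0.63,0],[-34,-103,0,0,0,-0.63,0],[-34,-103,0,0,0,-0.63,0]]]' 40
```

```text
t: 5.68
eef_pos: [0.6406, 0.0029, 0.1369]
ee_rot: [-3.139, 0.0, -1.6]
force: [3.3, 0.3, 0.3]
width: 0.0152
gripper_force: 40.0
```

```bash
python3 -m jog '[[[0,-2,0,0,0,-0.02,0],[0,-4,0,0,0,-0.03,0],[0,-4,0,0,0,-0.03,0]]]'; python3 -m jog '[[[0,-2,0,0,0,0,0],[0,-4,0,0,0,0,0],[0,-4,0,0,0,0,0]]]'
```

```text
t: 6.05
eef_pos: [0.6428, 0.0028, 0.1369]
ee_rot: [3.141, 0.0, -1.569]
force: [-2.0, 2.2, 5.9]
width: 0.015
gripper_force: 40.0
t: 6.42
eef_pos: [0.6465, 0.0028, 0.1368]
ee_rot: [3.14, 0.0, -1.569]
force: [-3.5, 1.8, 4.7]
width: 0.0151
gripper_force: 40.0
```

```bash
python3 -m jog '[[[0,-2,0,0,0,0,0],[0,-3,0,0,0,0,0],[0,-3,0,0,0,0,0]]]';python3 -m jog '[[[0,-2,0,0,0,0,0],[0,-3,0,0,0,0,0],[0,-3,0,0,0,0,0]]]'
```

```text
t: 6.8
eef_pos: [0.6477, 0.0028, 0.1368]
ee_rot: [3.137, 0.0, -1.569]
force: [-10.3, 5.2, 10.0]
width: 0.015
gripper_force: 40.0
t: 7.18
eef_pos: [0.6477, 0.0028, 0.1367]
ee_rot: [3.132, -0.0, -1.569]
force: [-20.4, 6.3, 18.1]
width: 0.0149
gripper_force: 40.1
```

```bash
python3 -m jog '[[[0,-2,0,0,0,0,40],[0,0,0,0,0,0,40],[0,0,0,0,0,0,40],[0,0,-50,0,0,0,60],[20,0,-100,0,0,0,60],[20,0,-100,0,0,0,60],[20,0,-100,0,0,0,60]]]' 30
python3 - <<'E'
from h import *
s=arm.get_state();print(s["eef_pos"],s["ee_rot"],s["force"]);P=camera_params("wrist")
im,d=grab_frame("wrist");r=spot_in("upper_bush","wrist");r2=spot_in("swing_post","wrist")
print([(x["uv"],round(x["confidence"],2)) for x in r+r2])
print((-np.array(P["R"]).T@P["t"]).round(4))
imt,_=grab_frame("top")
a=im[170:400,160:420];b=cv2.resize(imt[105:210,185:300],None,fx=4,fy=4,interpolation=cv2.INTER_CUBIC)[:460]
np.save("w2P.npy",P,allow_pickle=True);cv2.imwrite("pics/w2f.png",im);cv2.imwrite("pics/t2f.png",imt)
o=np.zeros((420,800,3),np.uint8);a=cv2.resize(a,(340,int(340*230/260)));b=cv2.resize(b,(460,420));o[:a.shape[0],:340]=a;o[:,340:]=b
cv2.imwrite("pics/w2.png",o)
E
```

```text
t: 8.05
eef_pos: [0.6533, -0.0175, 0.2361]
ee_rot: [3.141, 0.0, -1.57]
force: [0.1, 0.6, -0.2]
width: 0.0598
gripper_force: 0.0
[ 0.65329375 -0.0175268   0.23613577] [ 3.14134400e+00  4.78470041e-04 -1.57041672e+00] [ 0.08865247  0.55325518 -0.2174788 ]
[([284.6, 267.6], 0.58), ([286.6, 268.7], 0.55)]
[ 0.6539 -0.1005  0.3946]
```

View pics/w2.png

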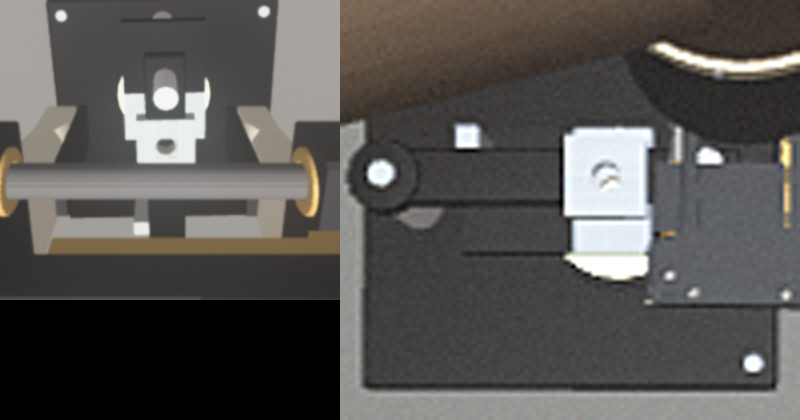

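The arm is home against the stop: in the top view the bar's edge touches the stop post. The arm's bush is at about (251.8,148.8) in the top view and (287,282) in the wrist view. Next I compute the bush and spindle positions.

```bash
python3 - <<'E'
from h import *
P=camera_params("wrist")
print("wrist ub",atz("wrist",(287,282.4),.127).round(4),"post",atz("wrist",(287,245),.162).round(4))
print("top ub",atz("top",(251.75,148.75),.127).round(4),"stop",atz("top",(216.7,139),.127).round(4),"top lb",atz("top",(253.2,152.7),.077).round(4))
# edges of base via threshold in first top image for yaw
im=cv2.imread("pics/top0.png",0)[100:215,180:305]; m=(im<62).astype(np.uint8); n,l,st,c=cv2.connectedComponentsWithStats(m)
i=1+st[1:,4].argmax(); print(cv2.minAreaRect(np.argwhere(l==i)[:,::-1].astype(np.float32)))
full=cv2.imread("pics/top0.png",0)
row=[next(r for r in range(100,125) if full[r,c]<70) for c in range(200,286,8)];print("yaw px",np.polyfit(range(200,286,8),row,1))
shift([.5195,-.2222-.0,.24],-1.5)
E
```

```text
wrist ub [0.6459 0.0589 0.127 ] post [0.6473 0.0032 0.162 ]
top ub [0.6453 0.0553 0.127 ] stop [0.6649 0.1318 0.127 ] top lb [0.6447 0.0559 0.077 ]
((60.49999237060547, 59.99999237060547), (106.99998474121094, 97.99998474121094), 0.0)
yaw px [-5.68181818e-03  1.12454545e+02]
[204.7 133.8  -4.5] [ 0.002 -0.    -0.07 ]
```

```bash
python3 -m jog '[[[205,134,-4,0,0,0,60],[205,134,-4,0,0,0,60],[205,134,-4,0,0,0,60],[205,134,-4,0,0,0,60],[205,134,-4,0,0,0,60],[205,134,-4,0,0,0,60],[205,134,-4,0,0,0,60],[205,134,-4,0,0,0,60]]]' 40
python3 - <<'E'
from h import *
s=arm.get_state();print(s["eef_pos"],s["ee_rot"])
im,d=grab_frame("wrist");cv2.imwrite("pics/w3.png",im)
for x in spot_in("spindle","wrist")+spot_in("short_spindle","wrist"): print(x["uv"],x["confidence"],atz("wrist",x["uv"],.15).round(4))
E
```

```text
t: 9.25
eef_pos: [0.5203, -0.2217, 0.2402]
ee_rot: [3.141, 0.0, -1.568]
force: [1.2, 0.5, -0.2]
width: 0.0601
gripper_force: 0.0
[ 0.52031384 -0.22165739  0.24022355] [ 3.14106179e+00  3.65511106e-05 -1.56824771e+00]
[278.8, 218.9] 0.95 [ 0.5213 -0.218   0.15  ]
[199.6, 108.4] 0.72 [ 0.5821 -0.3075  0.15  ]
[371.6, 225.7] 0.68 [ 0.4413 -0.212   0.15  ]
```

View pics/w3.png

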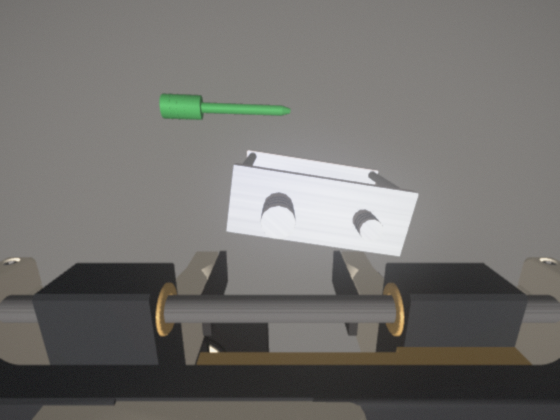

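The wrist view shows the long head's top at about (279,222), the short one at (371,229) and the green look-alike lying at (225,108).

```bash
python3 - <<'E'
from h import *
print(atz("wrist",(279,222),.17).round(4),atz("wrist",(371,229),.155).round(4))
E
```

```text
[ 0.5211 -0.2224  0.17  ] [ 0.4431 -0.2109  0.155 ]
```

```bash
python3 -m jog '[[[0.5,-0.5,50,0,0,0,52],[0.5,-0.5,90,0,0,0,52],[0.5,-0.5,107,0,0,0,52],[0.5,-0.5,107,0,0,0,52],[0.5,-0.5,107,0,0,0,0],[0.5,-0.5,107,0,0,0,0],[0.5,-0.5,107,0,0,0,0],[0.5,-0.5,107,0,0,0,0],[0.5,-0.5,107,0,0,0,0],[0.5,-0.5,107,0,0,0,0]]]' 40
```

```text
t: 10.65
eef_pos: [0.5208, -0.2231, 0.1344]
ee_rot: [-3.14, -0.0, -1.57]
force: [0.4, 1.1, 6.2]
width: 0.0275
gripper_force: 40.0
```

```bash
python3 -m jog '[[[0,0,-5,0,0,0,0],[0,0,-15,0,0,0,0],[0,0,-30,0,0,0,0],[0,0,-50,0,0,0,0],[0,0,-80,0,0,0,0],[0,0,-115,0,0,0,0],[0,0,-150,0,0,0,0],[0,0,-165,0,0,0,0],[0,0,-165,0,0,0,0],[0,0,-165,0,0,0,0]]]'
python3 - <<'E'
from h import *
im,d=grab_frame("side");cv2.imwrite("pics/s4.png",im[60:360,200:500])
shift([.6465,.058,.30],-1.5708)
E
```

```text
t: 11.9
eef_pos: [0.5194, -0.2228, 0.297]
ee_rot: [3.139, 0.001, -1.57]
force: [-1.3, -0.1, -2.0]
width: 0.0271
gripper_force: 40.0
[-280.7 -127.3   -3.3] [0.003 0.001 0.001]
```

View pics/s4.png

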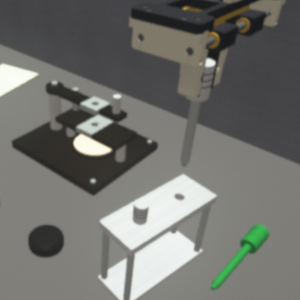

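The spindle is held, but the shaft may be tilted in the side view: (205,100) to (185,163) in the crop. I'll measure it by depth.

```bash
python3 - <<'E'
from h import *
s=arm.get_state();im,d=grab_frame("side");P=camera_params("side")
k=np.array(P["mtx"]);K=np.linalg.inv(k);R=np.array(P["R"]);t=np.array(P["t"])
v,u=np.mgrid[:420,:560];D=d[...,None]*(np.stack([u,v,np.ones_like(u)],-1)@K.T);W=(D-t)@R
e=s["eef_pos"]
m=(d>0)&(np.hypot(W[...,0]-e[0],W[...,1]-e[1])<.05)&(W[...,2]<.285)&(W[...,2]>.17)
print(m.sum())
Z=W[m]; UV=np.c_[u[m],v[m]]
for v0 in range(UV[:,1].min(),UV[:,1].max()+1,6):
    q=UV[:,1]==v0
    if q.sum()>1:
        print(v0,UV[q,0].min(),UV[q,0].max(),Z[q].mean(0).round(4))
o=-R.T@t;print("cam",o)
E
```

```text
618
161 391 393 [ 0.5128 -0.2208  0.2834]
167 390 399 [ 0.5138 -0.225   0.2762]
173 389 398 [ 0.5143 -0.2248  0.2675]
179 388 397 [ 0.5144 -0.225   0.259 ]
185 387 395 [ 0.5135 -0.2248  0.2505]
191 385 394 [ 0.5137 -0.2242  0.2412]
197 384 393 [ 0.5138 -0.2243  0.2321]
203 383 392 [ 0.5139 -0.2244  0.2228]
209 382 391 [ 0.5139 -0.2245  0.2133]
215 381 390 [ 0.5142 -0.2249  0.2036]
221 381 388 [ 0.5132 -0.2251  0.1943]
cam [ 0.10728825 -0.42517594  0.51149337]
```

The spindle is vertical to within 0.01 rad; the apparent tilt was camera roll. I move it over the bush.

```bash
python3 -m jog '[[[-30,-13,-4,0,0,0,0],[-80,-36,-4,0,0,0,0],[-130,-59,-4,0,0,0,0],[-180,-82,-4,0,0,0,0],[-230,-104,-4,0,0,0,0],[-260,-118,-4,0,0,0,0],[-275,-125,-4,0,0,0,0],[-281,-127.5,-4,0,0,0,0],[-281,-127.5,-4,0,0,0,0],[-281,-127.5,-4,0,0,0,0],[-281,-127.5,-4,0,0,0,0]]]'
cat > loc.py <<'E'
from h import *
s=arm.get_state();e=s["eef_pos"];print(e,s["ee_rot"],s["force"])
im,d=grab_frame("side");P=camera_params("side")
K=np.linalg.inv(np.array(P["mtx"]));R=np.array(P["R"]);t=np.array(P["t"])
v,u=np.mgrid[:420,:560];W=((d[...,None]*(np.stack([u,v,np.ones_like(u)],-1)@K.T))-t)@R
m=(d>0)&(np.hypot(W[...,0]-e[0],W[...,1]-e[1])<.03)&(W[...,2]<e[2]-.015)&(W[...,2]>.135)
UV=np.c_[u[m],v[m]];Z=W[m]
for v0 in range(UV[:,1].min(),UV[:,1].max()+1,5):
    q=UV[:,1]==v0; c=UV[q,0].mean(); z=Z[q].mean(0); n=z[:2]+R.T[:2,2]/np.hypot(*R.T[:2,2])*.006
    print(v0,c,n.round(4),z[2].round(4))
cv2.imwrite("pics/s5.png",cv2.resize(im[80:260,200:360],None,fx=3.3,fy=3.3,interpolation=cv2.INTER_CUBIC))
E
python3 loc.py
```

```text
t: 13.38
eef_pos: [0.6473, 0.0572, 0.303]
ee_rot: [-3.141, 0.0, -1.571]
force: [-0.3, 0.1, -0.8]
width: 0.0273
gripper_force: 40.0
[0.64729803 0.0572182  0.30296977] [-3.14105475e+00  1.52478497e-04 -1.57076487e+00] [-0.29334047  0.10147027 -0.7628552 ]
85 297.0 [0.6493 0.06  ] 0.2876
90 296.5 [0.6472 0.0591] 0.2791
95 296.5 [0.6468 0.0585] 0.2701
100 296.5 [0.6467 0.0581] 0.2608
105 296.5 [0.6469 0.058 ] 0.2513
110 296.5 [0.6473 0.0581] 0.2415
115 296.0 [0.6476 0.0594] 0.2313
120 296.0 [0.6472 0.0587] 0.2216
125 295.5 [0.6462 0.0589] 0.2118
130 295.5 [0.6462 0.0586] 0.2016
135 296.0 [0.6495 0.0599] 0.1897
```

View pics/s5.png

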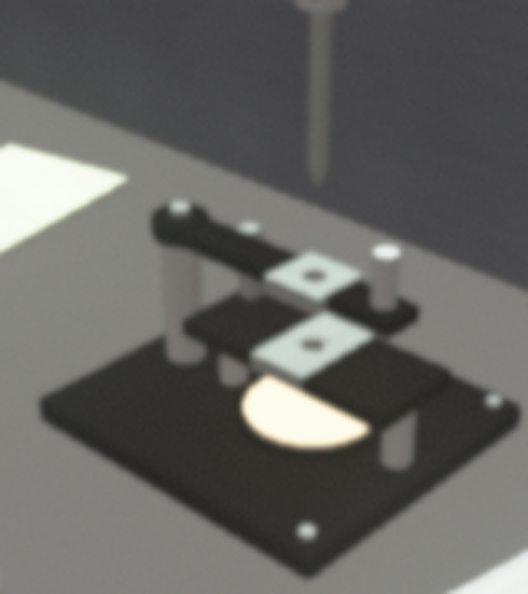

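The tip at crop (317,182) hangs above the arm's bush (315,275), with the plate's bush at (313,344). Next is a relative check in the same camera.

```bash
python3 - <<'E'
from h import *
print(atz("side",(200+315/3.3-.5,80+275/3.3-.5),.127).round(4),atz("side",(200+313/3.3-.5,80+344/3.3-.5),.077).round(4))
E
```

```text
[0.6466 0.0581 0.127 ] [0.6464 0.0583 0.077 ]
```

```bash
python3 -m jog '[[[0,0.4,30,0,0,0,0],[0,0.4,55,0,0,0,0],[0,0.4,62,0,0,0,0],[0,0.4,67,0,0,0,0],[0,0.4,72,0,0,0,0],[0,0.4,76,0,0,0,0],[0,0.4,80,0,0,0,0],[0,0.4,80,0,0,0,0],[0,0.4,80,0,0,0,0]]]'
```

```text
t: 14.55
eef_pos: [0.6472, 0.0581, 0.2227]
ee_rot: [-3.141, -0.0, -1.57]
force: [0.3, -0.1, -1.1]
width: 0.0276
gripper_force: 40.0
```

```bash
python3 -m jog '[[[0,0,5,0,0,0,0],[0,0,10,0,0,0,0],[0,0,16,0,0,0,0],[0,0,22,0,0,0,0],[0,0,28,0,0,0,0],[0,0,33,0,0,0,0],[0,0,38,0,0,0,0],[0,0,38,0,0,0,0]]]'
```

```text
t: 15.55
eef_pos: [0.6469, 0.058, 0.1841]
ee_rot: [3.141, -0.0, -1.57]
force: [0.6, 0.3, -0.4]
width: 0.0275
gripper_force: 40.0
```

Tip at 0.070 with no contact force, so it is inside the lower bush. Going down the last 22 mm.

```bash
python3 -m jog '[[[0,0,5,0,0,0,0],[0,0,10,0,0,0,0],[0,0,15,0,0,0,0],[0,0,19,0,0,0,0],[0,0,22,0,0,0,0],[0,0,22,0,0,0,0],[0,0,22,0,0,0,0],[0,0,22,0,0,0,0],[0,0,22,0,0,0,0]]]'
python3 - <<'E'
from h import *
im,d=grab_frame("side");cv2.imwrite("pics/s6.png",cv2.resize(im[80:260,200:360],None,fx=3.3,fy=3.3,interpolation=cv2.INTER_CUBIC))
E
```

```text
t: 16.68
eef_pos: [0.6471, 0.0581, 0.1627]
ee_rot: [-3.141, 0.0, -1.57]
force: [-0.5, 1.1, -1.1]
width: 0.0276
gripper_force: 40.0
```

View pics/s6.png

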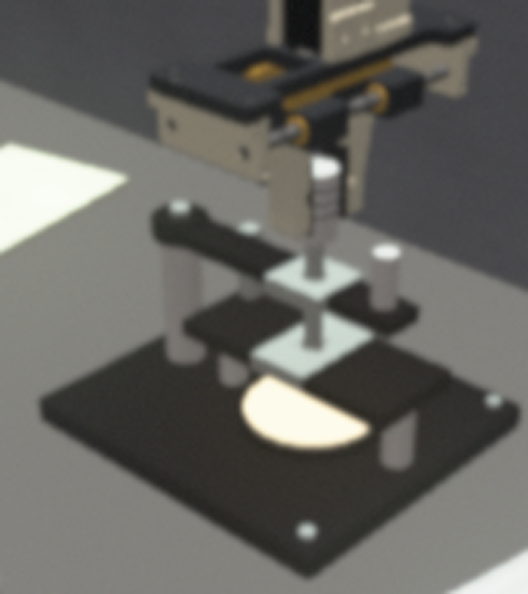

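The shaft passes through both bushes at crop (315,275) and (313,345), and the arm is home. The tip is hidden under the plate, so I check the head height for slip before handing in.

```bash
python3 - <<'E'
from h import *
p=atz("side",(200+326/3.3-.5,80+165/3.3-.5),.1985);print(p.round(4))
if np.hypot(*(p[:2]-[.647,.058]))<.012: print(arm.job_done())
E
```

```text
[0.6529 0.0568 0.1985]
the job is handed in; nothing more can be done
None
```

The job is handed in: the guide arm is home, and the long spindle is gripped upright through both bushes. By calculation its tip is about 17 mm below the plate's underside, roughly half-way to the felt; the plate hid the tip from the camera, so I did not see it directly.

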